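# Put the suction on under the icon panel

## Task

The old painted panel is lying on one of the two suction boxes and has to be held down by vacuum. Turn the valve handle of the box with the panel fully open and the valve handle of the empty box fully shut, and only when both are set flip the pump's toggle (the longer of the two on the switch box) away from the robot to on. Never touch the fragile panel, leave the short lamp toggle off, and don't shift the things lying around.

Things in the scene. Friction and masses are not known exactly. Their poses are not given: they have to be found in the camera images.
- loaded_station: Fixed suction box on the bench (the panel lies on it) with a copper pipe and a brass ball valve on its robot side. Origin: on the bench under the valve's upright turning axis. Its x runs along the pipe from valve to box, roughly away from the robot (yaw under 0.15 rad). Box top 168 (x) by 178 mm, centred 200 mm along +x, 60 mm high. Stations stand left and right, and may change places.
- empty_station: Fixed suction box on the bench (nothing on it) with a copper pipe and a brass ball valve on its robot side. Origin: on the bench under the valve's upright turning axis. Its x runs along the pipe from valve to box, roughly away from the robot (yaw under 0.15 rad). Box top 168 (x) by 178 mm, centred 200 mm along +x, 60 mm high. Pipe 20 mm thick, axis 50 mm high, from x = -75 mm (goes down into the bench); valve body 40 mm thick, x = -36 to 36 mm.
- loaded_valve (a joint): Angle of the loaded station's valve handle about the upright axis through its origin: 0 = shut, handle across the pipe, pointing to the station's +y; 1.571 = open, handle along the pipe, pointing to its -x. Grows counter-clockwise from above; hard stops at both ends. Friction holds it where it is left; about 2 N at the sleeve moves it. Begins shut or nearly so (0 to 0.25).
- empty_valve (a joint): Angle of the empty station's valve handle about the upright axis through its origin: 0 = shut, handle across the pipe, pointing to the station's +y; 1.571 = open, handle along the pipe, pointing to its -x. Grows counter-clockwise from above; hard stops at both ends. Friction holds it where it is left; about 2 N at the sleeve moves it. Begins open or nearly so (1.25 to 1.571).
- loaded_valve_grip (a point): Middle of the loaded station's valve handle sleeve, 75 mm from the turning axis, 98 mm above the bench; turns with the handle. Black sleeve 15 mm wide, 14 mm tall, 40 to 105 mm from the axis, on a flat steel bar.
- empty_valve_grip (a point): Middle of the empty station's valve handle sleeve, 75 mm from the turning axis, 98 mm above the bench; turns with the handle. Black sleeve 15 mm wide, 14 mm tall, 40 to 105 mm from the axis, on a flat steel bar.
- switch_box: Fixed grey metal switch box, 110 (its x) by 180 (its y) by 70 mm tall, between the stations. Origin: centre of its underside, on the bench; its x points roughly away from the robot (yaw under 0.45 rad). In its top stand the long pump toggle at y = +45 mm and the short lamp toggle at y = -45 mm, both hinged 72 mm above the bench at x = 0 and swinging in the x-z plane.
- pump_switch (a joint): Pump toggle: a 14 mm thick steel rod with a heavy steel ball, 28 mm across, whose centre is 70 mm from the hinge. 0 = off, leaning 0.5 rad from upright towards the box's -x (the robot side); 1.0 = on, leaning 0.5 rad to its +x. Weighted over-centre action: it drops to whichever stop is nearer (past 0.5) and stays there; about 1.5 N at the ball moves it off its stop.
- pump_switch_tip (a point): Centre of the pump toggle's ball. Off: 34 mm to the box's -x from the hinge, 133 mm above the bench; on: 34 mm to its +x.
- lamp_switch (a joint): Lamp toggle, to be left off: same kind, short, 10 mm rod, 18 mm ball with its centre 38 mm from the hinge (ball 105 mm above the bench). 0 = off, leaning to the box's -x; 1.0 = on.
- panel: Old painted wooden panel, 135 by 115 by 22 mm, fragile, not to be touched, lying flat on the loaded station's suction box (its top 82 mm above the bench). Origin: centre of its underside.
- amber_bottle: Bystander, to be left where it is: small amber glass bottle, 38 mm across, 70 mm tall. Origin: centre of its underside, on the bench.
- wax_jar: Bystander, to be left where it is: squat clear glass jar with steel cap, 60 mm across, 55 mm tall. Origin: centre of its underside, on the bench.
- spatula: Bystander, to be left where it is: spatula, 160 mm long, lying flat. Origin: centre of its underside, on the bench.
- pigment_pot: Bystander, to be left where it is: white ceramic pot, 44 mm across, 34 mm tall. Origin: centre of its underside, on the bench.
- dish: Bystander, to be left where it is: white ceramic dish, 84 mm across, 22 mm tall. Origin: centre of its underside, on the bench.
- varnish_tin: Bystander, to be left where it is: steel can, 66 mm across, 75 mm tall. Origin: centre of its underside, on the bench.
Not all that is in view belongs to the job. What is shaped like the switch_box but purple, red or turquoise is not meant.

How it is judged:
By the outcome, as a careful person would: the job done as asked, in the order asked, and still so for the second after the job is handed in, with the robot touching nothing.
It also fails if it takes over 70 s, if anything falls off the work surface, if the arm or the gripper's body presses on something with over 40 N, if the wrist force passes 120 N, or if a joint passes its speed limit or range.

## Robot

A 6-joint arm with a two-finger parallel gripper is mounted at the origin on the work surface. World frame = base frame: x ahead of the robot, y to its left, z up, the work surface at z = 0. Lengths are in mm, angles in rad, forces in N, time in s.
With the tool pointing down it reaches from about 275 to 825 mm from the base axis. Payload 5.2 kg.
Tool frame: the origin (TCP) lies at the very end of the fingers, on their centre line; the grasp point (between the pads) lies 19 mm behind it; z points along the fingers, y is the direction in which the jaws open and shut (so a half turn about z gives the same grasp; the last joint's range is limited). The gripper opens to 93 mm and grips with 3 to 60 N. Pads are 15 mm wide; open, the fingers measure 128 mm over their backs; the gripper's body (75 mm by 188 mm) begins 65 mm behind the grasp point.
Start: joints at [-1.353, 0.259, 1.535, -0, 1.348, -0.203], TCP at [224.691, -502.015, 218.653] pointing down, gripper open.
Joint ranges: [-3.14, 3.14], [-0.91, 2.08], [0.19, 2.58], [-1.22, 4.36], [0.22, 2.71], [-3.12, 3.12]. Speed limits (rad/s): [2.57, 2.57, 3.14, 3.14, 3.14, 3.14].

## Interface

Orientations are given as [roll, pitch, yaw] about the fixed x, y, z axes, in that order (R = Rz(yaw) Ry(pitch) Rx(roll)).
In Python, from bench import robot gives the robot as it stands. The module is installed in compiled form; this text tells all that it offers. Calls block until the motion is done:
- robot.move_ptp(position, orientation): joint-space move of the TCP to a pose.
- robot.move_linear(position, ori=None, speed=150, f_stop=None): straight line of the TCP; ori=None keeps the orientation; speed is the mean speed in mm/s. With f_stop (N) it stops when the force on the tool has changed by that much, and returns True; else False.
- robot.move_j(angles): joint-space move.
- robot.move_gripper(opening): opening from 0.0 (shut) to 1.0 (fully open); the grip force is fixed at half the most; returns when the fingers have stopped.
- robot.sleep(seconds).
- robot.inverse_kinematics(position, orientation): joint angles nearest the present ones, or None.
- robot.get_image(name): name is "scene" or "top"; returns a dict with "img" (420x560x3 uint8, blue, green, red), "fovy" (degrees; the focal length in pixels is half the picture's height over the tangent of half this angle, whatever the lens; pixels are square), "cx", "cy" (the principal point, pixels), "eye" and "orientation" of the camera in the world. Camera axes: x right, y down, z forward; pixel columns grow to the right and rows downward; lengths in mm; the calibration is good to about 2 mm. A picture is of the moment at which its call begins. There is no depth.
A pose or a line that the arm cannot do raises robot.MotionError and nothing moves.
- robot.hand_in(): hands the job in, once; it reports no verdict.
Readings, each from a call of its own:
- robot.current_t(): time.
- robot.current_qpos(): joint angles.
- robot.current_joint_vel(): joint speeds.
- robot.current_joint_efforts(): joint torques, N m.
- robot.current_tcp_pos(): TCP position.
- robot.current_eef_rot(): TCP orientation.
- robot.current_contact_force(): force on the tool from outside, world axes, zero at the start.
- robot.current_ft_torque(): the same for the moment, N m.
- robot.current_gripper_width(): opening from 0.0 (shut) to 1.0 (fully open).
Only numpy, scipy, OpenCV 4.12 (cv2) and the standard library are available. Lean on these libraries where they do the work, as an engineer would, in place of code of your own. Each camera call takes 0.05 s, during which the arm holds its last target.

## Working session

There is one attempt and no reset: what is moved stays moved. The work goes in short steps, each a Python script; the robot and the scene stay as the last script left them, time stands still between calls to the robot, and variables do not carry over. Pictures are saved under pics/ and viewed, and the job is handed in when it is done.

```bash
mkdir -p pics; ls
python3 - <<'E'
from bench import robot
import cv2
for n in ("scene","top"):
    d=robot.get_image(n); cv2.imwrite(f"pics/{n}0.png",d["img"])
    print(n,d["fovy"],d["cx"],d["cy"],d["eye"],d["orientation"])
print(robot.current_t(),robot.current_eef_rot())
E
```

```text
pics
scene 45.77225502895784 273.07626202498926 205.06828795343569 [1450.78667589 -901.68178688  955.13334583] [-2.14556483  0.00804447  0.78238803]
top 42.39962142814845 283.58211326734806 211.61004511685638 [ 238.8236105    20.17728349 1437.12527016] [-2.93596924e+00 -2.79594324e-03 -1.48127179e+00]
0.1 [-3.14008601e+00 -3.18371491e-04  4.20825548e-01]
```

View pics/scene0.png

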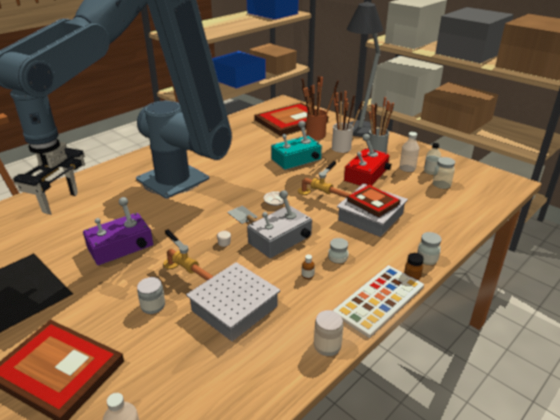

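View pics/top0.png

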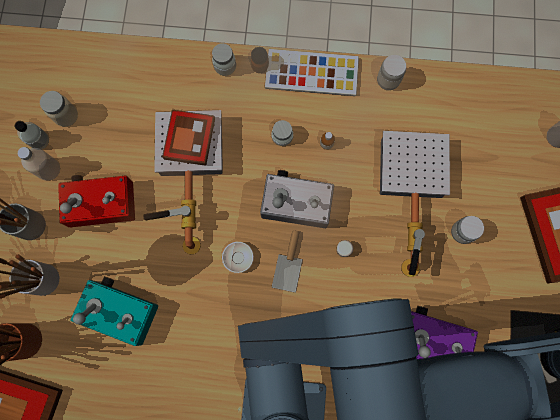

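The top view has +x up and +y left. The loaded box, with the panel, is on the left with its top around (188,142). The empty box is on the right at (415,162). There are four switch boxes: grey (297,200), red (95,200), turquoise (115,310) and purple (445,330). Only the grey one, between the stations, fits. I'll confirm that in an enlarged crop.

```bash
cat > h.py <<'E'
import numpy as np, cv2
from scipy.spatial.transform import Rotation as R
C={"scene":(45.77225502895784,273.07626202498926,205.06828795343569,[1450.78667589,-901.68178688,955.13334583],[-2.14556483,0.00804447,0.78238803]),
"top":(42.39962142814845,283.58211326734806,211.61004511685638,[238.8236105,20.17728349,1437.12527016],[-2.93596924e+00,-2.79594324e-03,-1.48127179e+00])}
def cam(n):
    f,cx,cy,e,o=C[n]; return 210/np.tan(np.radians(f/2)),cx,cy,np.array(e),R.from_euler('xyz',o).as_matrix()
def proj(n,P):
    f,cx,cy,e,M=cam(n); p=(np.atleast_2d(P)-e)@M; return np.c_[cx+f*p[:,0]/p[:,2],cy+f*p[:,1]/p[:,2]]
def back(n,uv,z):
    f,cx,cy,e,M=cam(n); uv=np.atleast_2d(np.array(uv,float)); d=np.c_[(uv[:,0]-cx)/f,(uv[:,1]-cy)/f,np.ones(len(uv))]@M.T
    return e+d*((z-e[2])/d[:,2])[:,None]
def frame(x,y,yaw,P):
    P=np.atleast_2d(np.array(P,float)); c,s=np.cos(yaw),np.sin(yaw)
    return np.c_[x+c*P[:,0]-s*P[:,1],y+s*P[:,0]+c*P[:,1],P[:,2]]
E
python3 - <<'E'
import cv2
t=cv2.imread('pics/top0.png'); s=cv2.imread('pics/scene0.png')
def crop(i,x,y,w,h,k,n): cv2.imwrite(n,cv2.resize(i[y:y+h,x:x+w],None,fx=k,fy=k,interpolation=cv2.INTER_CUBIC))
crop(t,140,100,200,150,4,'pics/c1.png'); crop(t,330,110,160,180,3.3,'pics/c2.png'); crop(s,220,160,200,130,4,'pics/c3.png')
E
```

```text
(no output)
```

View pics/c1.png

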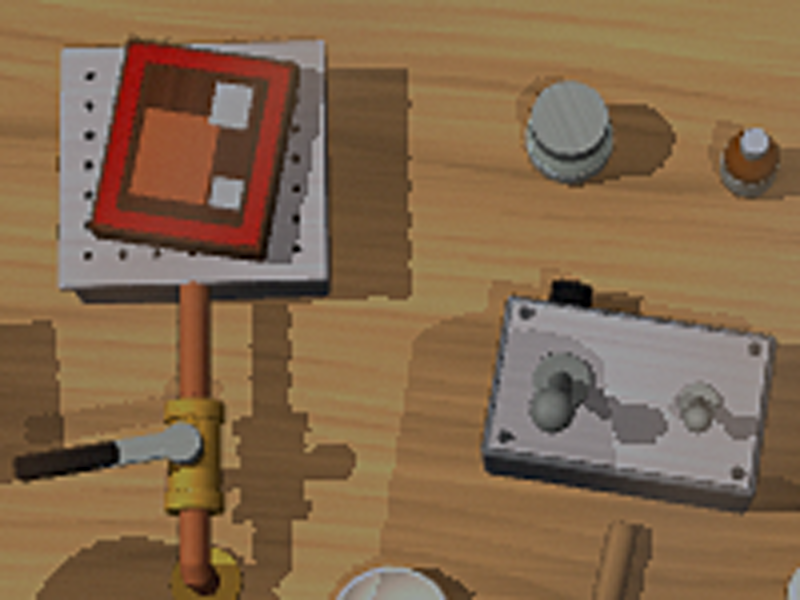

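View pics/c2.png

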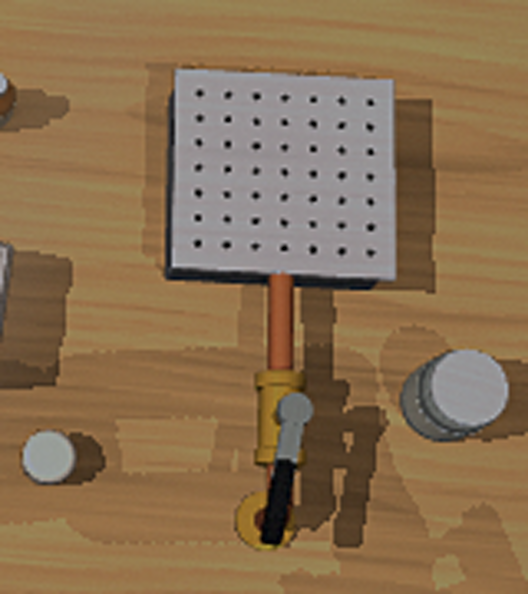

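View pics/c3.png

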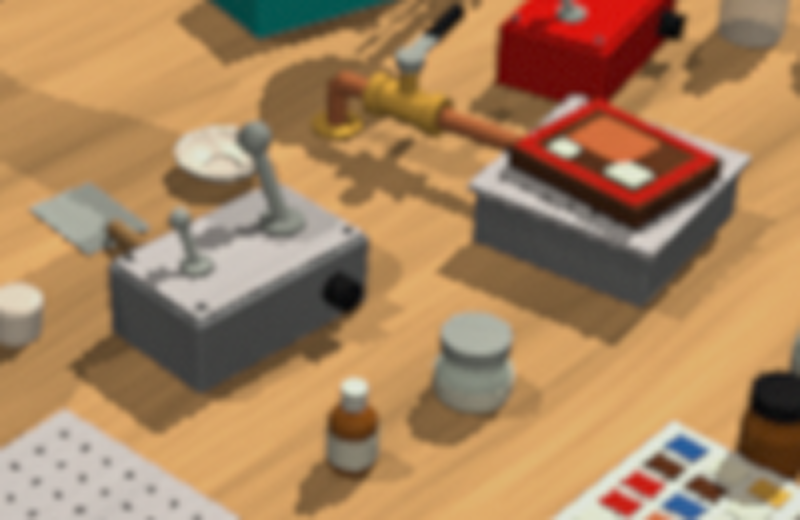

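The crops confirm the grey box. The long pump toggle (ball at about (278,202) in the top view) is on its left, +y side, and the short lamp toggle (ball at about (314,203)) is on the right. Both lean towards the robot, so both are off. Next I fit poses from corners in both views.

```bash
cat > fit.py <<'E'
from h import *
from scipy.optimize import least_squares
def c1(p): return (np.array(p,float)+.5)/4-.5+[140,100]
def c2(p): return (np.array(p,float)+.5)/3.3-.5+[330,110]
def c3(p): return (np.array(p,float)+.5)/4-.5+[220,160]
def fit(pts,obs,x0):
    def r(q): return np.concatenate([(proj(n,frame(*q,[P]))-uv).ravel() for n,P,uv in obs])
    s=least_squares(r,x0,loss='soft_l1',x_scale=[10,10,.1]); print(np.round(s.x,3)); print(np.round(s.fun.reshape(-1,2),1).tolist()); return s.x
a,b=84,89
K=[(200+a,b,60),(200+a,-b,60),(200-a,-b,60),(200-a,b,60)]
L=[("top",K[i],c1(p)) for i,p in enumerate([(60,45),(325,40),(328,290),(58,290)])]
L+=[("scene",K[1],c3((645,270))),("scene",K[2],c3((472,183))),("scene",K[0],c3((748,160)))]
L+=[("top",(0,0,103),c1((183,443)))]
Em=[("top",K[i],c2(p)) for i,p in enumerate([(176,70),(394,80),(396,280),(168,270)])]
Em+=[("top",(0,0,103),c2((295,408)))]
KS=[(55,90,70),(55,-90,70),(-55,-90,70),(-55,90,70)]
S=[("top",KS[i],c1(p)) for i,p in enumerate([(508,298),(775,338),(752,497),(487,458)])]
S+=[("scene",KS[0],c3((368,240))),("scene",KS[1],c3((203,322))),("scene",KS[2],c3((112,262)))]
S+=[("top",(-34,45,133),c1((551,408))),("top",(-18,-45,105),c1((699,415))),("scene",(-34,45,133),c3((255,138)))]
if __name__=="__main__":
    l=fit(K,L,[400,200,0]); e=fit(K,Em,[400,-200,0]); s=fit(KS,S,[450,0,0])
    for q,h,t,cc in((l,(183,443),(18,467),c1),(e,(295,408),(270,540),c2)):
        H=back("top",cc(h),103)[0];T=back("top",cc(t),98)[0]
        d=T-np.array([q[0],q[1],0]); d2=T-H
        for v in(d,d2): print("angle",np.arctan2(v[1],v[0])-q[2]-np.pi/2,np.hypot(*v[:2]))
    print('by', {n:np.round(back("top",uv,z)[0],0).tolist() for n,uv,z in (("jar",(283,128),55),("tin",(472,229),75),("pot",(345,248),34),("dish",(237,257),22),("bottle",(328,137),70),("spat",(288,262),5))})
E
python3 fit.py
```

```text
[4.96969e+02 2.89268e+02 1.21000e-01]
[[0.6, 0.9], [0.3, 0.3], [0.1, -2.3], [0.0, -0.4], [1.0, -3.7], [-1.7, 0.3], [0.2, -0.4], [-0.6, 0.0]]
[ 4.90198e+02 -3.01014e+02  3.30000e-02]
[[-0.4, -0.5], [-0.1, 0.0], [-0.3, 0.3], [0.8, -0.4], [0.1, 0.6]]
[ 5.62174e+02  1.09200e+01 -5.80000e-02]
[[-0.8, -1.3], [0.6, -1.5], [0.8, -0.2], [-2.2, -0.6], [0.8, -2.1], [-0.7, 0.7], [-1.6, -0.1], [0.1, 1.2], [-0.5, 0.9], [-0.6, 0.5]]
angle 0.1076196207193254 103.7683764223396
angle 0.10684721220196325 105.24024172030694
angle 1.3978733385649713 100.38485888563423
angle 1.4035672831251595 101.77946464454867
by {'jar': [755.0, 64.0, 55.0], 'tin': [520.0, -442.0, 75.0], 'pot': [448.0, -126.0, 34.0], 'dish': [401.0, 153.0, 22.0], 'bottle': [735.0, -58.0, 70.0], 'spat': [402.0, 19.0, 5.0]}
```

```bash
cat > ov.py <<'E'
from fit import *
import sys
l=fit(K,[o for i,o in enumerate(L) if i!=4],[400,200,0]); e=fit(K,Em,[400,-200,0]); s=fit(KS,S,[550,0,0])
k=4
for n,(x,y,w,h),o in (("top",(140,100,200,150),"o1"),("top",(350,110,150,150),"o2"),("scene",(220,160,200,130),"o3")):
    im=cv2.imread(f"pics/{n}0.png")[y:y+h,x:x+w]; im=cv2.resize(im,None,fx=k,fy=k,interpolation=cv2.INTER_CUBIC)
    def line(P,col,cl=True):
        p=((proj(n,P)-[x,y]+.5)*k-.5); cv2.polylines(im,[np.round(p*16).astype(np.int32).reshape(-1,1,2)],cl,col,1,cv2.LINE_AA,4)
    for q in(l,e):
        line(frame(*q,K),(0,255,0)); line(frame(*q,[(-75,0,60),(116,0,60)]),(255,255,0),False)
        for th in (0.107 if q is l else 1.40,): 
            u=np.array([-np.sin(th),np.cos(th)]); v=np.array([u[1],-u[0]])
            line(frame(*q,[(*(u*a+v*b),105) for a,b in((40,7.5),(105,7.5),(105,-7.5),(40,-7.5))]),(0,255,255))
    line(frame(*s,KS),(0,255,0)); line(frame(*s,[(0,45,72),(-34,45,133)]),(255,0,255),False); line(frame(*s,[(0,-45,72),(-18,-45,105)]),(255,0,255),False)
    cv2.imwrite(f"pics/{o}.png",im)
E
python3 ov.py
```

```text
[4.97228e+02 2.89004e+02 1.25000e-01]
[[0.3, 1.0], [0.0, 0.2], [-0.0, -2.5], [-0.1, -0.3], [-1.6, 0.4], [0.3, -0.6], [-0.5, -0.0]]
[ 4.90198e+02 -3.01014e+02  3.30000e-02]
[[-0.4, -0.5], [-0.1, 0.0], [-0.3, 0.3], [0.8, -0.4], [0.1, 0.6]]
[ 5.62174e+02  1.09200e+01 -5.80000e-02]
[[-0.8, -1.3], [0.6, -1.5], [0.8, -0.2], [-2.2, -0.6], [0.8, -2.1], [-0.7, 0.7], [-1.6, -0.1], [0.1, 1.2], [-0.5, 0.9], [-0.6, 0.5]]
```

View pics/o1.png

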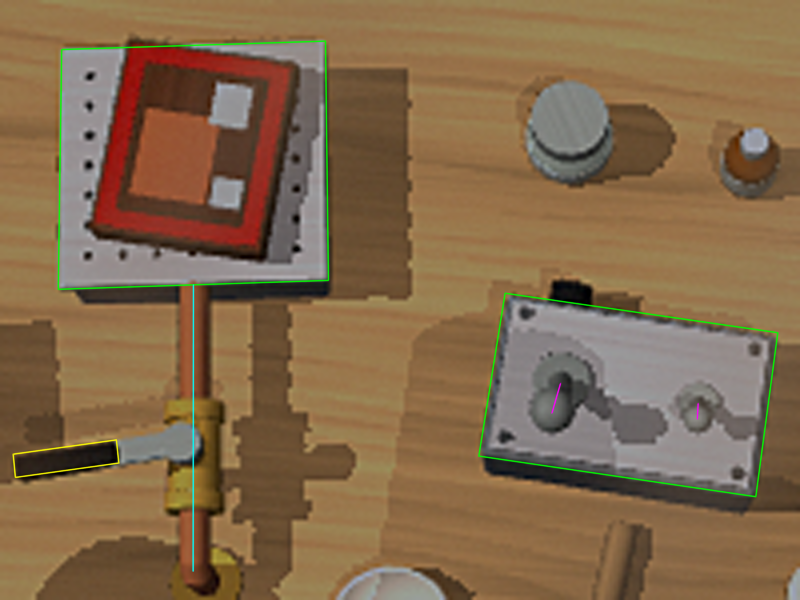

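View pics/o2.png

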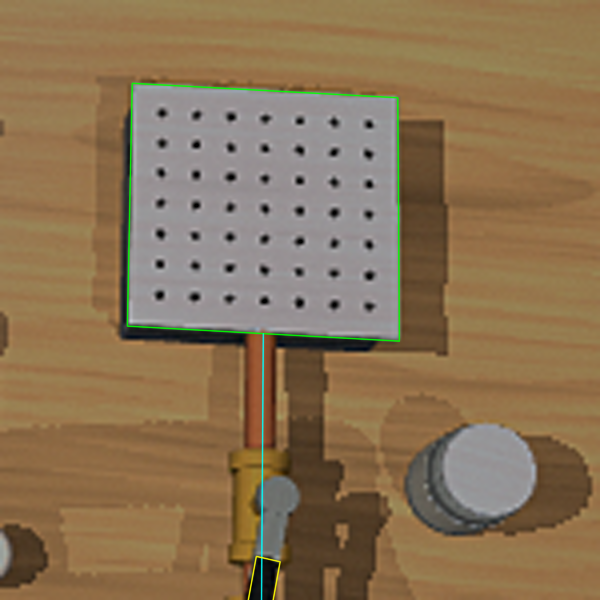

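View pics/o3.png

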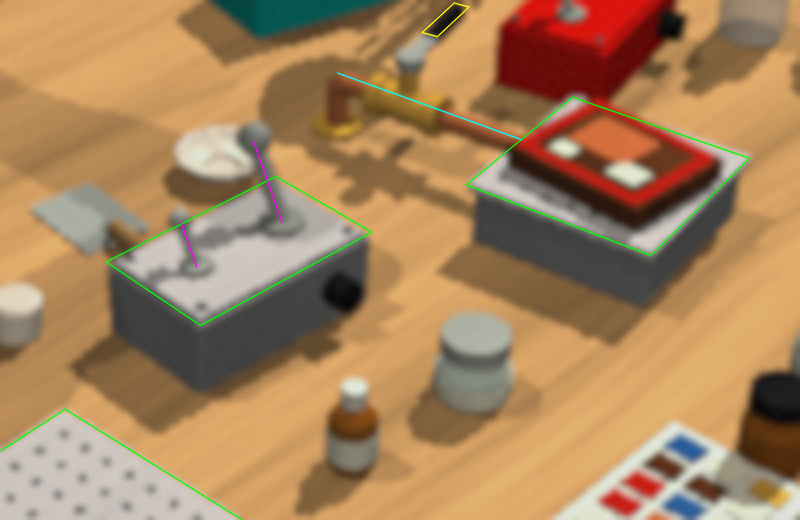

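The overlays fit to within about 3 mm. Loaded station: (497, 289), yaw 0.125. Empty station: (490, -301), yaw 0.033. Switch box: (562, 11), yaw -0.06. I'll push the handles with closed fingers along arcs, so I check reach and the last joint's range first.

```bash
cat > act.py <<'E'
from h import *
from bench import robot
LO=(497.2,289.0,.125,.107); EM=(490.2,-301.0,.033,1.40); SW=(562.2,10.9,-.058)
def wp(st,th,side,gap,z,r=76,k=0):
    x,y,yaw,_=st; w=yaw+np.pi/2+th
    p=np.array([x,y])+r*np.array([np.cos(w),np.sin(w)])+side*(15+gap)*np.array([-np.sin(w),np.cos(w)])
    o=w-np.pi/2+k*np.pi; o=(o+np.pi)%(2*np.pi)-np.pi
    return [*p,z],[np.pi,0,o]
E
python3 - <<'E'
from act import *
for st,side in((EM,1),(LO,-1)):
  for k in(0,1):
    for th in np.linspace(st[3],0 if side>0 else 1.571,4):
        print(k,round(th,2),[None if q is None else np.round(q,2).tolist() for q in[robot.inverse_kinematics(*wp(st,th,side,0,88,k=k))]], np.round(wp(st,th,side,0,88,k=k)[0]))
E
```

```text
0 1.4 [[-0.85, 0.32, 1.8, 0.0, 1.02, -0.72]] [ 413. -305.   88.]
0 0.93 [[-0.8, 0.3, 1.83, -0.0, 1.01, -0.19]] [ 419. -270.   88.]
0 0.47 [[-0.72, 0.31, 1.82, -0.0, 1.01, 0.35]] [ 441. -241.   88.]
0 0.0 [[-0.66, 0.34, 1.77, -0.0, 1.03, 0.88]] [ 473. -226.   88.]
1 1.4 [[-0.85, 0.32, 1.8, -0.0, 1.02, 2.43]] [ 413. -305.   88.]
1 0.93 [[-0.8, 0.3, 1.83, -0.0, 1.01, 2.95]] [ 419. -270.   88.]
1 0.47 [[-0.72, 0.31, 1.82, 0.0, 1.01, -2.79]] [ 441. -241.   88.]
1 0.0 [[-0.66, 0.34, 1.77, 0.0, 1.03, -2.26]] [ 473. -226.   88.]
0 0.11 [[0.46, 0.48, 1.54, -0.0, 1.12, 1.8]] [494. 366.  88.]
0 0.6 [[0.47, 0.43, 1.63, -0.0, 1.08, 1.32]] [458. 356.  88.]
0 1.08 [[0.45, 0.37, 1.72, -0.0, 1.05, 0.81]] [431. 330.  88.]
0 1.57 [[0.39, 0.32, 1.8, -0.0, 1.02, 0.27]] [420. 294.  88.]
1 0.11 [[0.46, 0.48, 1.54, 0.0, 1.12, -1.35]] [494. 366.  88.]
1 0.6 [[0.47, 0.43, 1.63, 0.0, 1.08, -1.82]] [458. 356.  88.]
1 1.08 [[0.45, 0.37, 1.72, 0.0, 1.05, -2.33]] [431. 330.  88.]
1 1.57 [[0.39, 0.32, 1.8, -0.0, 1.02, -2.87]] [420. 294.  88.]
```

```bash
cat >> act.py <<'E'
def turn(st,side,th_end,n=6):
    th0=st[3]; d=-side
    robot.move_gripper(0.0)
    p,o=wp(st,th0,side,14,200); robot.move_ptp(p,o)
    p[2]=88
    if robot.move_linear(p,o,120,f_stop=6): print("touch on descent",robot.current_tcp_pos(),robot.current_contact_force()); return
    for th in np.linspace(th0,th_end-d*0.1,n+1):
        if robot.move_linear(*wp(st,th,side,0,88),60,f_stop=20): print("stop at",th,robot.current_contact_force()); break
    else:
        hit=robot.move_linear(*wp(st,th_end+d*0.2,side,0,88),20,f_stop=10)
        print("final hit",hit)
    print(robot.current_tcp_pos(),robot.current_contact_force(),robot.current_t())
    p=np.array(robot.current_tcp_pos()); w=st[2]+np.pi/2+th_end
    q=p+side*20*np.array([-np.sin(w),np.cos(w),0])
    robot.move_linear(q,None,80); q[2]=220; robot.move_linear(q,None,200)
    print("nominal end",wp(st,th_end,side,0,88)[0])
E
python3 - <<'E'
from act import *
turn(EM,1,0.0)
d=robot.get_image("top")["img"]; cv2.imwrite("pics/t1.png",d)
cv2.imwrite("pics/s1.png",robot.get_image("scene")["img"]); print(robot.current_t())
E
```

```text
final hit True
[ 472.39786424 -225.23016947   87.3275777 ] [ 0.95078145  0.77998581 -0.02467355] 7.2583
nominal end [np.float64(472.70062193604116), np.float64(-225.5362884071116), 88]
8.575
```

Run:
```python
import cv2
t=cv2.imread('pics/t1.png'); s=cv2.imread('pics/s1.png')
a=cv2.resize(t[110:290,330:490],None,fx=2.5,fy=2.5,interpolation=cv2.INTER_CUBIC);b=cv2.resize(s[200:380,100:260],None,fx=2.5,fy=2.5,interpolation=cv2.INTER_CUBIC)
cv2.imwrite('pics/c4.png',cv2.hconcat([a,b]))
```

```text
(no output)
```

View pics/c4.png

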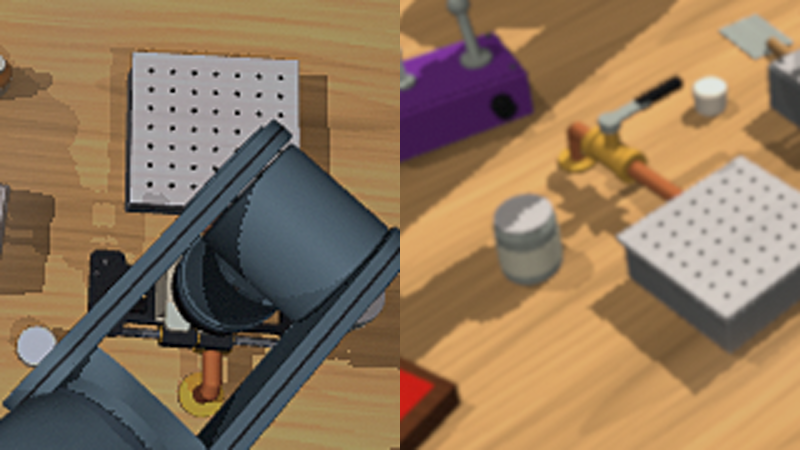

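The empty valve's handle now lies across the pipe (top of sleeve at about (372,235) in the scene view), and the push stopped against the hard stop. Next is the loaded valve, then a check of both with the arm out of view.

Run:
```python
from act import *
turn(LO,-1,np.pi/2)
# view clear: over switch area, back
d=robot.get_image("scene")["img"]; cv2.imwrite("pics/s2.png",d)
robot.move_ptp([330,40,260],[np.pi,0,-.06])
cv2.imwrite("pics/t2.png",robot.get_image("top")["img"]); print(robot.current_t())
t=cv2.imread('pics/t2.png'); s=d
a=cv2.resize(t[100:280,130:290],None,fx=2.5,fy=2.5,interpolation=cv2.INTER_CUBIC);b=cv2.resize(t[110:290,330:490],None,fx=2.5,fy=2.5,interpolation=cv2.INTER_CUBIC)
cv2.imwrite('pics/c5.png',cv2.hconcat([a,b]))
```

```text
final hit True
[420.05812352 298.30473069  87.82722394] [-0.76737662  2.46459832  2.46791871] 15.5583
nominal end [np.float64(419.9228562897926), np.float64(294.4076852711627), 88]
18.0
```

View pics/c5.png

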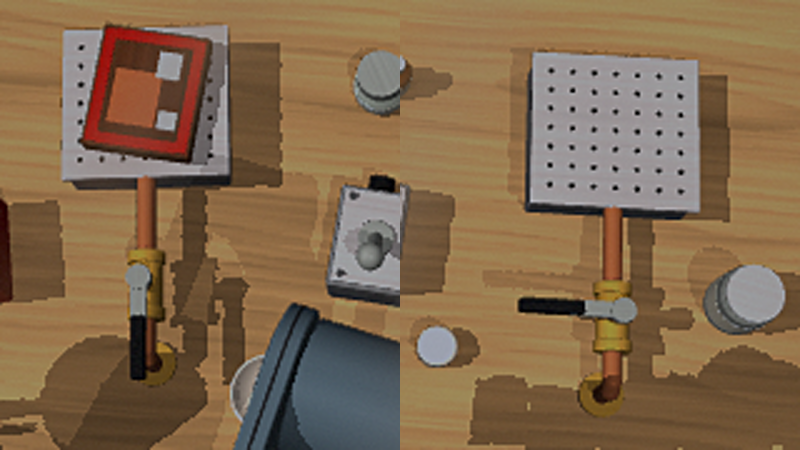

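View pics/t2.png

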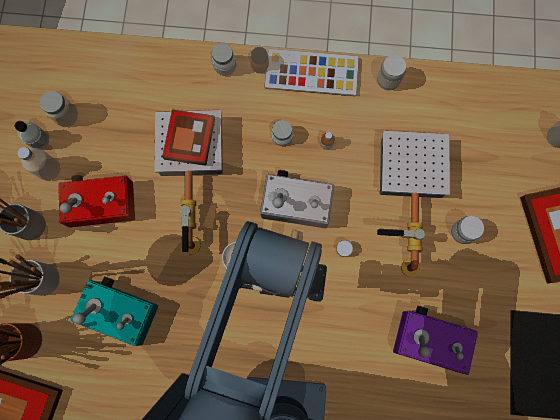

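View pics/s2.png

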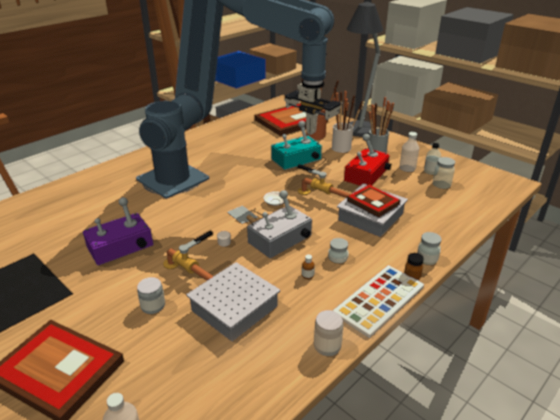

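```bash
cat > ang.py <<'E'
from h import *
def ang(fn,roi,st):
    im=cv2.imread(fn); x,y,w,h=roi; c=cv2.resize(im[y:y+h,x:x+w],None,fx=4,fy=4,interpolation=cv2.INTER_CUBIC)
    m=(c.max(2)<50).astype(np.uint8); n,lab,stt,cen=cv2.connectedComponentsWithStats(m); i=1+np.argmax(stt[1:,4])
    ys,xs=np.where(lab==i); P=back("top",np.c_[(xs+.5)/4-.5+x,(ys+.5)/4-.5+y],100)[:,:2]
    mu=P.mean(0); v=np.linalg.svd(P-mu,full_matrices=False)[2][0]; d=mu-np.array(st[:2]); v*=np.sign(v@d)
    f=lambda a:round((np.arctan2(a[1],a[0])-st[2]-np.pi/2+np.pi)%(2*np.pi)-np.pi,3)
    print("centroid",mu.round(1),"r",np.hypot(*d).round(1),"ang centroid",f(d),"axis",f(v),"len",np.ptp((P-mu)@v).round(1),len(xs))
E
python3 - <<'E'
from ang import *
L=(497.2,289.0,.125);E=(490.2,-301.0,.033)
ang("pics/t2.png",(170,220,35,40),L); ang("pics/t2.png",(370,220,40,25),E)
ang("pics/top0.png",(140,195,40,35),L); ang("pics/top0.png",(400,240,30,40),E)
E
```

```text
centroid [423.9 277.8] r 74.1 ang centroid 1.598 axis 1.684 len 65.5 2990
centroid [ 488.7 -229.3] r 71.7 ang centroid -0.011 axis 0.006 len 65.8 2395
centroid [479.5 359.6] r 72.7 ang centroid 0.12 axis 0.135 len 64.7 2322
centroid [ 419.3 -291.4] r 71.6 ang centroid 1.403 axis 1.382 len 65.8 2726
```

The empty valve reads -0.01 rad, at its stop. The loaded valve reads about 1.60, but its push ended 4 mm short of nominal, which doesn't agree. I'll push it again, slowly and with a higher threshold, to confirm the stop.

Run:
```python
from act import *
st=(497.2,289.0,.125,1.571)
p,o=wp(st,1.571,-1,16,200,r=85); robot.move_ptp(p,o); p[2]=88
print(robot.move_linear(p,o,120,f_stop=6))
q,_=wp(st,1.571,-1,-10,88,r=85)
print(robot.move_linear(q,o,25,f_stop=15), robot.current_tcp_pos(),robot.current_contact_force(), "nominal",wp(st,1.571,-1,0,88,r=85)[0])
robot.move_linear(p,None,80); p[2]=220; robot.move_linear(p,None,200)
robot.move_ptp([330,40,260],[np.pi,0,-.06])
cv2.imwrite("pics/t3.png",robot.get_image("top")["img"]); print(robot.current_t())
from ang import ang
ang("pics/t3.png",(170,220,35,40),st); 
t=cv2.imread("pics/t3.png"); cv2.imwrite("pics/c6.png",cv2.resize(t[150:260,140:240],None,fx=5,fy=5,interpolation=cv2.INTER_CUBIC))
```

```text
False
True [410.47521185 296.88609185  88.01640043] [-0.61194602  4.23158898  1.63061492] nominal [np.float64(410.99220620831727), np.float64(293.26805454167595), 88]
23.1
centroid [423.8 277.7] r 74.2 ang centroid 1.598 axis 1.689 len 65.5 2976
```

View pics/c6.png

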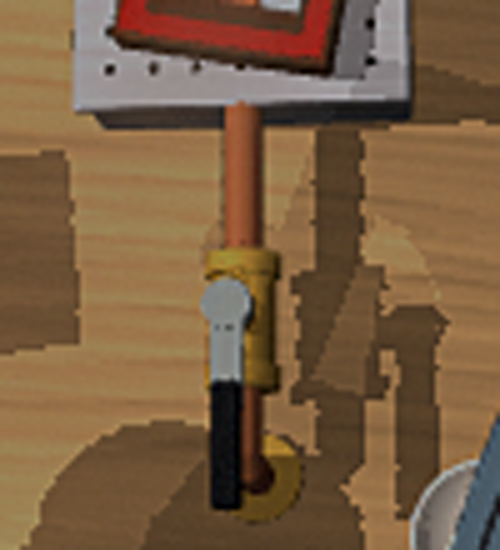

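The second push stopped at the same place and the angle didn't change. In the crop the handle (sleeve at (225,445)) is parallel to the pipe, so the valve is on its hard stop and fully open. Both valves are set, so now I push the pump toggle.

Run:
```python
from act import *
o=[np.pi,0,SW[2]]
F=lambda x,z: frame(*SW,[(x,45,z)])[0].tolist()
robot.move_ptp(F(-82,210),o)
print(robot.move_linear(F(-82,122),o,120,f_stop=6))
print(robot.move_linear(F(-2,122),o,60,f_stop=25),robot.current_tcp_pos(),robot.current_contact_force())
robot.move_linear(F(-82,122),o,120); robot.move_linear(F(-82,230),o,200)
robot.move_ptp([300,-60,330],o)
robot.sleep(.5)
for n in("top","scene"): cv2.imwrite(f"pics/{n}4.png",robot.get_image(n)["img"])
print(robot.current_t(),robot.current_contact_force())
t=cv2.imread("pics/top4.png");s=cv2.imread("pics/scene4.png")
cv2.imwrite("pics/c7.png",cv2.hconcat([cv2.resize(i,(400,400),interpolation=cv2.INTER_CUBIC) for i in(t[150:250,247:347],s[170:270,230:330])]))
```

```text
False
False [562.51452552  55.98260587 122.05113321] [-0.11791754  0.39351422 -0.03047183]
29.2167 [ 0.41522944 -0.96914188 -0.17523872]
```

View pics/c7.png

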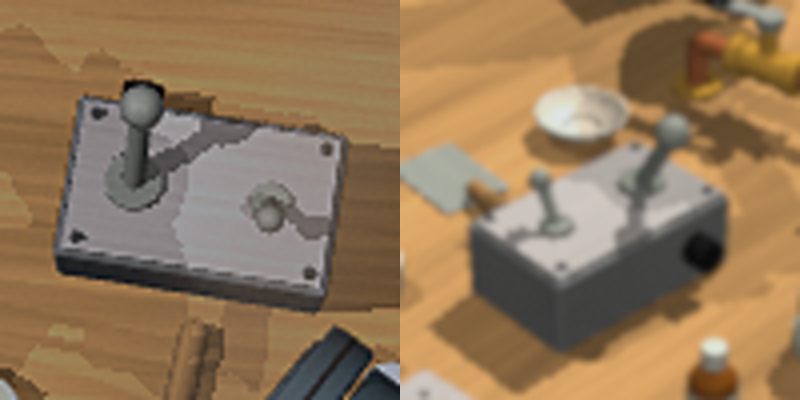

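View pics/top4.png

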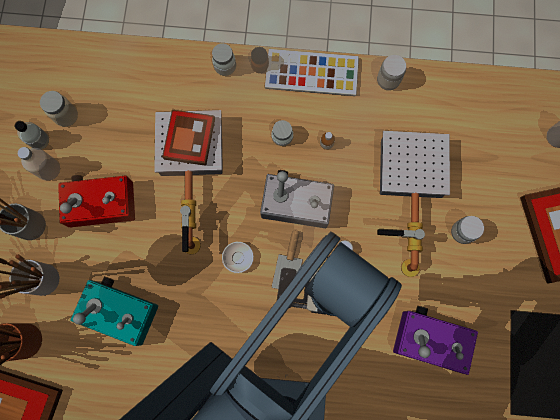

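The pump toggle now leans away from the robot (ball at about (282,176) in the top view) and the lamp toggle still leans to the robot side. The valves, the panel and the loose things that are in view are where they were, and the arm touches nothing. I'm handing in.

Run:
```python
from ang import *
from bench import robot
ang("pics/top4.png",(370,220,40,25),(490.2,-301.0,.033)); ang("pics/top4.png",(170,220,35,40),(497.2,289.0,.125))
a=cv2.imread("pics/scene0.png");b=cv2.imread("pics/scene4.png")
robot.hand_in(); print(robot.current_t())
```

```text
centroid [ 488.7 -229.3] r 71.7 ang centroid -0.011 axis 0.006 len 65.8 2398
centroid [423.7 277.8] r 74.3 ang centroid 1.596 axis 1.689 len 65.5 2927
the job is handed in; nothing more can be done
the job is handed in; nothing more can be done
```

The job is done and handed in. I turned the empty (right) valve shut and the loaded (left) valve open, then flipped the grey box's long pump toggle away from the robot to on. It took about 29 s of the 70 s allowed.

**Last checks:**
- **Empty valve:** it reads about -0.01 rad, which is shut against its stop.
- **Loaded valve:** the sleeve position reads about 1.60 rad, which is open. Two readings disagreed:
  - The sleeve-axis estimate gave 1.69, past the hard stop. I think the dark pipe elbow beside the sleeve spoiled it.
  - The push ended about 4 mm short of my calculated stop. A second, firmer push stopped at nearly the same place and didn't change the angle, so I put this down to station pose error.
- **Toggles:** the pump toggle is on and the lamp toggle is off.
- **Panel and loose things:** the panel looked unmoved, and so did the loose things in view. The arm partly hid the spatula and the pigment pot in the last top view. I checked by eye only.

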